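Set up the wire-bonding station

TASK

Set the wire-bonding station up: stand the work-holder drum in the middle of the dark turntable and lay the chip package flat in the middle of the drum's top; put the blue chip tray squarely in the middle of the green mat, long side along the mat's long side, and stack the yellow tray squarely on top of it. Stand the wire spool upright on the bench directly to the left of the turntable (left as the robot sees it, facing the bench), with a gap of about 3 cm between their edges. Leave the amber bottle and the black loupe where they are.

Things in the scene. Friction and masses are not known exactly. Their poses are not given: they have to be found in the camera images.
- turntable: Dark steel round turntable with a bright rim band, 90 mm across, 12 mm high, flat on top, fixed to the bench. Origin: centre of its underside, at bench level. Its axes always point as the robot's own: x away from the robot, y to the robot's left. Stands on the left or the right half of the bench.
- mat: Green antistatic mat, 80 mm (its x) by 110 mm (its y, the long side), 3 mm thick, fixed to the bench, turned up to 0.5 rad. Origin: centre of its underside; z up.
- holder: Work-holder: plain upright aluminium drum with a white graduated band round it, 56 mm across, 40 mm high, flat on top with a dark disc, about 0.2 kg. Origin: centre of its underside; z up.
- package: Chip package: dark purple square tile with a small gold lid, 30 x 30 mm, 10 mm thick, about 20 g. Origin: centre of its underside; z up. Axes along its sides.
- blue_tray: Blue closed chip tray, a rigid flat box 48 mm (its x) by 64 mm (its y, the long side), 18 mm high, with a black seam and a white window with dark chips in its flat top, about 60 g. Origin: centre of its underside; z up.
- yellow_tray: Yellow closed chip tray, the same as the blue one but for its colour: 48 mm (x) by 64 mm (y, long side), 18 mm high, about 60 g. Origin: centre of its underside; z up.
- spool: Wire spool standing on end: two red flanges 50 mm across and 5 mm thick with a brass winding 42 mm across between them, 30 mm high, about 90 g. Origin: centre of its underside; z up.
- bottle: Amber glass bottle with a white cap, 44 mm across, 85 mm high, standing at the right edge of the work; not to be moved. Origin: centre of its underside; z up.
- loupe: Black eye loupe standing upright, 42 mm across, 38 mm high, at the left edge of the work; not to be moved. Origin: centre of its underside; z up.
Not all that is in view belongs to the job. Several things look just like the blue_tray: the one meant starts nearest to the robot's base.

How it is judged (in metres and radians):
At the end, for the whole second after the job is handed in: Centred: drum on turntable 12 mm, package flat on drum 10 mm, blue tray on mat 12 mm, yellow on blue 10 mm, trays parallel within 10 degrees; spool upright on the bench, left (+y) of the turntable, centres 80-125 mm apart in y, within 25 mm in x; all upright, at rest, released (horizontal distance between holder and turntable below 0.012 m and z of holder in the frame of turntable between 0.008 and 0.016 m and angle between each of holder, package, blue_tray, yellow_tray, spool's own z axis and vertical below 0.12 rad and horizontal distance between package and holder below 0.01 m and z of package in the frame of holder between 0.036 and 0.044 m and horizontal distance between blue_tray and mat below 0.012 m and z of blue_tray in the frame of mat between -0.001 and 0.007 m and angle between the y axis of blue_tray and the y axis of mat, either way round below 0.17 rad and horizontal distance between yellow_tray and blue_tray below 0.01 m and z of yellow_tray in the frame of blue_tray between 0.014 and 0.022 m and angle between the y axis of yellow_tray and the y axis of blue_tray, either way round below 0.17 rad and y of spool in the frame of turntable between 0.08 and 0.125 m and x of spool in the frame of turntable between -0.025 and 0.025 m and height (world z) of spool between -0.004 and 0.005 m and linear speed of each of holder, package, blue_tray, yellow_tray, spool below 0.02 m/s and angular speed of each of holder, package, blue_tray, yellow_tray, spool below 0.2 rad/s); the robot touches nothing.
It fails at once if The bottle is moved by more than 15 mm or tipped over (distance of bottle from where it was at the start of the episode above 0.015 m or angle between bottle's own z axis and vertical above 0.4 rad).
It fails at once if The loupe is moved by more than 15 mm or tipped over (distance of loupe from where it was at the start of the episode above 0.015 m or angle between loupe's own z axis and vertical above 0.4 rad).
It also fails if it takes over 118 s, if anything falls off the work surface, if the arm or the gripper's body presses on something with over 40 N, if the wrist force passes 120 N, or if a joint passes its speed limit or range.

ROBOT

A 7-joint arm with a two-finger parallel gripper is mounted at the origin on the work surface. World frame = base frame: x ahead of the robot, y to its left, z up, the work surface at z = 0. Lengths are in m, angles in degrees, forces in N, time in s.
With the tool pointing down it reaches from about 0.425 to 0.875 m from the base axis. Payload 4.7 kg.
Tool frame: the origin (TCP) lies at the very end of the fingers, on their centre line; the grasp point (between the pads) lies 19 mm behind it; z points along the fingers, y is the line along which they close (so a half turn about z gives the same grasp; the last joint's range is limited). The gripper opens to 87 mm and grips with 3 to 60 N. Pads are 19 mm wide; open, the fingers measure 117 mm over their backs; the gripper's body (75 mm by 190 mm) begins 51 mm behind the grasp point.
Start: joints at [73.23, 18.392, -4.016, 83.108, 1.295, 78.541, -3.26], TCP at [0.196, -0.62, 0.223] pointing down, gripper open.
Joint ranges: [-163.93, 163.93], [-17.29, 119.83], [-79.2, 71.16], [3.27, 140.29], [-89.18, 269.18], [5.43, 117.66], [-154.24, 154.24]. Speed limits (degrees/s): [147.25, 147.25, 180, 180, 180, 180, 180].

INTERFACE

Orientations are given as [roll, pitch, yaw] about the fixed x, y, z axes, in that order (R = Rz(yaw) Ry(pitch) Rx(roll)).
In Python, from cell import telemetry, cams, env gives the robot as it stands.
- The arm moves only by the tool arm_command, never from a script. Its argument "series" is text: rows parted by semicolons, each of 5 numbers parted by spaces: the shift along the tool's x, y, z in mm, then the turn about the tool's z in rad, then the closure in counts, from 0 (fully open) to 255 (shut). A call has 1 to 20 rows; each row shifts and turns the commanded pose from where the row before left it, along the tool's axes as they then stand; what a row does not reach is not made up. A row lasts 1/12 s, in which the tool goes at most 41.7 mm and 7.16 degrees, less where a joint would pass 70% of its speed; a pose out of reach is approached as far as the arm can. A call is refused whole if a number of a shift passes 41.7 or a number of a turn 0.125, either way. A call with a gripper value outside its range is refused whole. The fingers move at their own pace and stop on an object; "squeeze" is the grip in N (left out, the last holds). Time passes only in rows, so rows that do not move let the fingers close. It gives the time, the measured TCP pose, the force, the opening and the grip force at its end, in the units of the state.
- telemetry.get_obs(): the state, without advancing time (a new reading comes with each control period).
- cams.read_camera(name): name is "scene" or "top" or "wrist"; returns the picture (420x560x3 uint8, blue, green, red); there is no depth.
- cams.calibration(name): a dict with "K" (3x3 intrinsics, pixels), "dist" ([k1, k2, p1, p2, k3] as OpenCV has them; the pictures are not rectified), "origin" and "rotation" of the camera in the world; the wrist camera has in their place "hand_eye" (4x4, takes a point from camera to tool coordinates, whose origin is the TCP and whose axes are the flange's). Camera axes: x right, y down, z forward; pixel columns grow to the right and rows downward; lengths in m; the calibration is good to about 2 mm. A picture is of the moment at which its call begins: read the wrist's pose just before it. calibration takes no time and is no camera call.
- env.sign_off(): hands the job in; it is judged then, once.
The state is a dict: "time_s": time; "qpos": joint angles; "joint_velocities": joint speeds; "effort": joint torques, N m; "tool_pos": TCP position; "tool_rot": TCP orientation; "force": force on the tool from outside, world axes, zero at the start; "wrist_torque": the same for the moment, N m; "grip_width": finger opening in m; "grasp_force": force on a finger pad.
Only numpy, scipy, OpenCV 4.12 (cv2) and the standard library are available. Lean on these libraries where they do the work, as an engineer would, in place of code of your own. Each camera call takes 0.05 s, during which the arm holds its last target. There are 200 camera calls.

## Working session

There is one attempt and no reset: what is moved stays moved. The work goes in short steps, Python scripts to look and compute and a tool call to move; the robot and the scene stay as the last step left them, time stands still between calls to the robot, and variables do not carry over. Pictures are saved under pics/ and viewed, at most 14 in all, crops included, and the job is handed in when it is done.

Besides the shell and the picture viewer there is one more tool, called after ">>>" as name(argument=value, ...) on one line, values as JSON. arm_command: Moves the arm, as the interface text tells. Its arguments: {"type":"object","properties":{"series":{"type":"string"},"squeeze":{"type":"number"}},"required":["series"]}

```bash
mkdir -p pics; ls; python3 - <<'E'
from cell import telemetry, cams, env
import cv2
print(telemetry.get_obs())
for n in("top","scene"):
    cv2.imwrite(f"pics/{n}0.png",cams.read_camera(n)); print(n,cams.calibration(n))
print(cams.calibration("wrist"))
E
```

```text
pics
{'time_s': 0.0, 'qpos': array([73.22997826, 18.43678355, -4.01413339, 83.17522066,  1.29531127,
       78.5412872 , -3.26026688]), 'joint_velocities': array([-0.05374279, -0.00558426, -0.08869093,  0.04897844,  0.12253232,
       -0.06481935, -0.03020283]), 'effort': array([-1.42497947e-04, -4.91291893e+01, -4.03847108e-01, -3.12533891e+01,
       -6.40511164e-02,  4.35802387e-02,  1.36190197e-04]), 'tool_pos': array([ 0.19606713, -0.6191377 ,  0.22148434]), 'tool_rot': array([-1.79891964e+02,  6.58764193e-03,  1.75782530e+01]), 'force': array([-0.90045661,  0.29520567,  0.24541248]), 'wrist_torque': array([ 0.02215626, -0.06146548, -0.0266857 ]), 'grasp_force': 0.0, 'grip_width': 0.08699810368537383}
top {'K': array([[442.12550596,   0.        , 274.47324414],
       [  0.        , 442.12550596, 216.55280932],
       [  0.        ,   0.        ,   1.        ]]), 'dist': array([-0.06299568,  0.        ,  0.        ,  0.        ,  0.        ]), 'origin': array([0.36921854, 0.01972842, 1.08411787]), 'rotation': array([-1.68058091e+02, -5.29397634e-02, -9.07409788e+01])}
scene {'K'
[... 259 characters left out ...]
06134379, -0.62854747,  0.67576361]), 'rotation': array([-127.48188011,    1.29711055,   32.7825757 ])}
{'K': array([[374.9567386 ,   0.        , 276.32683349],
       [  0.        , 374.9567386 , 208.17569438],
       [  0.        ,   0.        ,   1.        ]]), 'dist': array([-0.09127943,  0.        ,  0.        ,  0.        ,  0.        ]), 'hand_eye': array([[-1.22762509e-04, -9.62162704e-01, -2.72475534e-01,
         7.56139607e-02],
       [ 9.99998802e-01,  3.02263521e-04, -1.51789426e-03,
        -1.61203907e-04],
       [ 1.54282066e-03, -2.72475394e-01,  9.62161514e-01,
        -1.62784425e-01],
       [ 0.00000000e+00,  0.00000000e+00,  0.00000000e+00,
         1.00000000e+00]])}
```

View pics/top0.png

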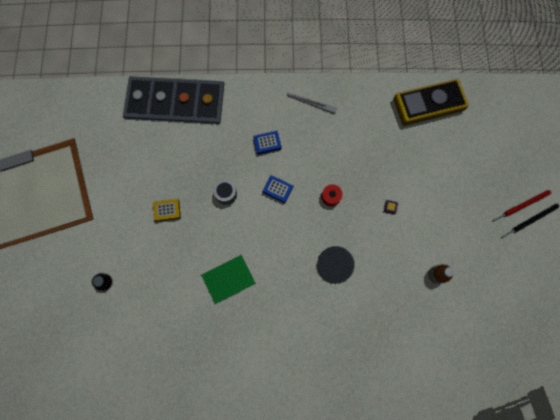

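View pics/scene0.png

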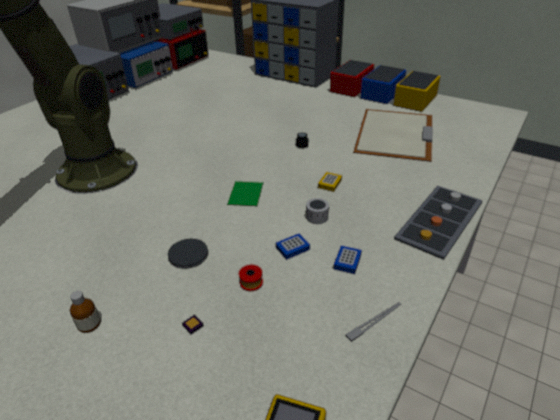

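The top view (up = +x, left = +y) shows the mat at (228,279), the turntable at (336,265) and the drum at (225,192). The yellow tray is at (166,210), the spool at (332,195), the package at (391,207), the loupe at (102,282) and the bottle at (443,273). There are two blue tray candidates, at (278,189) and (267,142). The first is lower in the picture, so it is nearer the base and should be the one meant. I'll measure it and confirm in a crop.

```bash
cat > h.py <<'E'
import numpy as np, cv2
from scipy.spatial.transform import Rotation as R
from cell import telemetry, cams, env
def pose(n,obs=None):
    c=cams.calibration(n)
    if n!="wrist":
        return c,np.array(c["origin"]),R.from_euler('xyz',c["rotation"],degrees=True).as_matrix()
    T=np.eye(4);T[:3,:3]=R.from_euler('xyz',obs["tool_rot"],degrees=True).as_matrix();T[:3,3]=obs["tool_pos"]
    T=T@c["hand_eye"];return c,T[:3,3],T[:3,:3]
def pix2w(n,pts,z,obs=None):
    c,o,M=pose(n,obs)
    u=cv2.undistortPoints(np.array(pts,float).reshape(-1,1,2),c["K"],c["dist"]).reshape(-1,2)
    d=np.c_[u,np.ones(len(u))]@M.T
    return o+d*((z-o[2])/d[:,2])[:,None]
def rect(w):
    "centre, sides, yaw of long side from world x (deg)"
    r=cv2.minAreaRect((w[:,:2]*1000).astype(np.float32)); b=cv2.boxPoints(r)
    e=[b[1]-b[0],b[2]-b[1]]; L=max(e,key=np.linalg.norm)
    return np.round(r[0],1),np.round(sorted(map(np.linalg.norm,e)),1),round(float(np.degrees(np.arctan2(L[1],L[0]))%180),1)
def blob(im,name,near):
    h=cv2.cvtColor(im,cv2.COLOR_BGR2HSV);H,S,V=cv2.split(h)
    m={"blue":(H>100)&(H<130)&(S>120),"yellow":(H>18)&(H<35)&(S>130),"green":(H>45)&(H<80)&(S>130),
       "red":((H<8)|(H>172))&(S>150),"dark":(V<75)}[name].astype(np.uint8)
    n,l,st,ce=cv2.connectedComponentsWithStats(cv2.morphologyEx(m,cv2.MORPH_CLOSE,np.ones((3,3))))
    k=min([i for i in range(1,n) if st[i,4]>40],key=lambda i:np.hypot(*(ce[i]-near)))
    cs,_=cv2.findContours((l==k).astype(np.uint8),cv2.RETR_EXTERNAL,cv2.CHAIN_APPROX_NONE)
    return max(cs,key=cv2.contourArea).reshape(-1,2)
E
python3 - <<'E'
from h import *
im=cv2.imread("pics/top0.png")
for nm,c,p,z in [("mat","green",(228,279),.003),("turnt","dark",(336,265),.012),("blueA","blue",(278,189),.018),("blueB","blue",(267,142),.018),("yellow","yellow",(166,210),.018),("spool","red",(332,195),.03),("drumdisc","dark",(224,189),.04),("pkg","dark",(391,207),.01),("loupe","dark",(102,282),.02)]:
    b=blob(im,c,p); print(nm,b.min(0),b.max(0),*rect(pix2w("top",b,z)))
print(pix2w("top",[[443,275]],0.03))
cv2.imwrite("pics/crop0.png",cv2.resize(im[120:310,85:285+180],None,fx=2.1,fy=2.1,interpolation=cv2.INTER_CUBIC))
E
```

```text
mat [202 256] [254 302] [444.2 131.1] [ 76.4 106.9] 116.1
turnt [316 246] [353 283] [ 474.8 -129. ] [86.7 90.5] 133.2
blueA [263 176] [292 202] [665.5   7.9] [49.6 62.1] 63.1
blueB [254 131] [280 153] [789.8  32.9] [50.2 63.3] 102.3
yellow [153 199] [179 220] [615.6 284.7] [49.2 64.5] 96.5
spool [322 185] [341 205] [ 645.4 -124.8] [45.5 52.5] 134.2
drumdisc [217 183] [231 197] [658.1 138.6] [34.4 35.7] 0.5
pkg [383 200] [397 214] [ 616.6 -274.1] [31.7 33.8] 166.7
loupe [ 92 273] [112 292] [439.  434.3] [46.6 47.9] 45.8
[[ 0.44386746 -0.38602025  0.03      ]]
```

View pics/crop0.png

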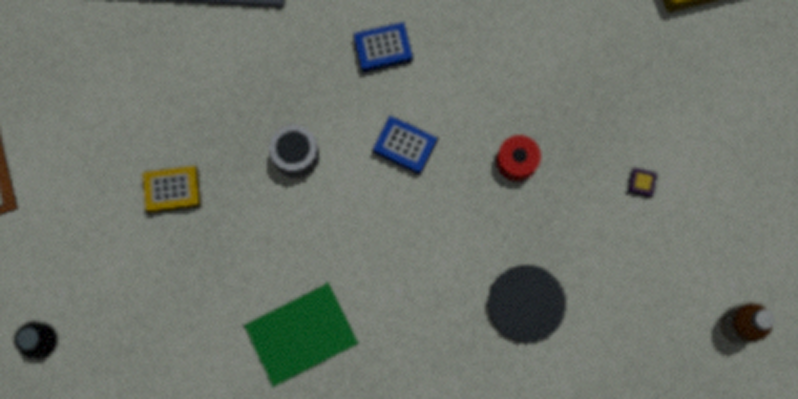

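The crop shows the lower blue tray (405,146 in the crop, 278,189 in the picture) at about 0.666 m range and the other (383,47) at 0.79 m, so the lower one is the tray meant. The sizes agree with those given. I'll take the drum first: turn to yaw 90°, then go above it.

>>> arm_command(series="0 0 0 -0.115 0;0 0 0 -0.115 0;0 0 0 -0.115 0;0 0 0 -0.115 0;0 0 0 -0.115 0;0 0 0 -0.115 0;0 0 0 -0.115 0;0 0 0 -0.115 0;0 0 0 -0.115 0;0 0 0 -0.115 0;0 0 0 -0.115 0;34 21 0 0 0;34 21 0 0 0;34 21 0 0 0;34 21 0 0 0;34 21 0 0 0;34 21 0 0 0;34 21 0 0 0;34 21 0 0 0;34 21 0 0 0", squeeze=20)

```text
time_s: 1.77
tool_pos: [0.3854, -0.3115, 0.2223]
tool_rot: [-180.0, 0.0, 90.0]
force: [0.7, 0.2, -0.4]
grip_width: 0.087
grasp_force: 0.0
```

>>> arm_command(series="34 21 0 0 0;34 21 0 0 0;34 21 0 0 0;34 21 0 0 0;34 21 0 0 0;34 21 0 0 0;34 21 0 0 0;34 21 0 0 0;34 21 0 0 0;34 21 0 0 0;34 21 0 0 0;34 21 0 0 0;34 21 0 0 0;0 0 0 0 0;0 0 0 0 0;0 0 0 0 0")

```text
time_s: 3.1
tool_pos: [0.6572, 0.1285, 0.2216]
tool_rot: [-179.9, 0.0, 90.1]
force: [-0.5, -1.3, 0.0]
grip_width: 0.0868
grasp_force: 0.0
```

```bash
cat >> h.py <<'E'
def go(x,y,yaw,z,obs=None):
    "print turn (rad, tool z) then shift mm in turned tool axes"
    o=obs or telemetry.get_obs();p=o["tool_pos"]*1000;y0=o["tool_rot"][2]
    d=(yaw-y0+90)%180-90; a=np.radians(y0+d); dx,dy=x-p[0],y-p[1]
    print("turn %.3f  shift x %.1f y %.1f z %.1f  (len %.0f)"%(-np.radians(d),np.cos(a)*dx+np.sin(a)*dy,np.sin(a)*dx-np.cos(a)*dy,p[2]-z,np.hypot(dx,dy)), "j7",round(o["qpos"][6]))
def look(fn):
    o=telemetry.get_obs(); im=cams.read_camera("wrist"); cv2.imwrite(f"pics/{fn}.png",im); return o,im
def w2pix(n,P,obs=None):
    c,o,M=pose(n,obs); q=(np.atleast_2d(P)-o)@M
    return cv2.projectPoints(q,np.zeros(3),np.zeros(3),c["K"],c["dist"])[0].reshape(-1,2)
E
python3 - <<'E'
from h import *
o,im=look("w1")
near=w2pix("wrist",[.658,.1386,.04],o)[0];print(near)
b=blob(im,"dark",near);print(b.min(0),b.max(0));r=rect(pix2w("wrist",b,.04,o));print(r)
go(*r[0],90,8,o)
E
```

```text
[276.65593182 174.84822551]
[264 154] [292 162]
(array([659.2, 154.4]), array([ 7.4, 25.8], dtype=float32), 0.1)
turn 0.001  shift x 25.9 y 2.0 z 213.6  (len 26) j7 -26
```

View pics/w1.png

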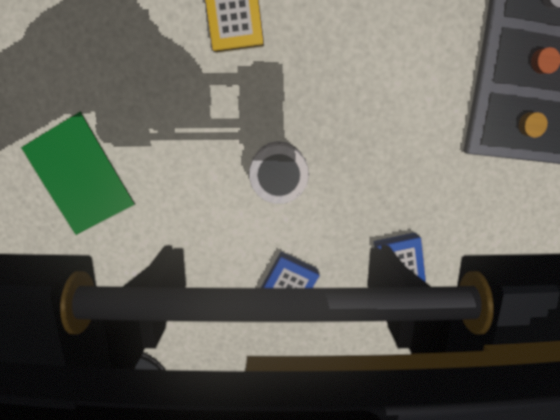

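The wrist view shows the drum's dark disc at (279,175), where (277,175) was predicted, so the top estimates are good to about 2 mm. Drum ≈ (660,138).

>>> arm_command(series="10 3 30 0 0;0 0 35 0 0;0 0 35 0 0;0 0 35 0 0;0 0 35 0 0;0 0 25 0 0;0 0 15 0 0;0 0 3 0 0;0 0 0 0 0;0 0 0 0 255;0 0 0 0 255;0 0 0 0 255;0 0 0 0 255;0 0 0 0 255;0 0 0 0 255;0 0 0 0 255;0 0 0 0 255", squeeze=25)

```text
time_s: 4.57
tool_pos: [0.6601, 0.1389, 0.01]
tool_rot: [-179.9, 0.0, 90.1]
force: [-3.5, -1.1, 5.5]
grip_width: 0.0555
grasp_force: 25.0
```

>>> arm_command(series="0 0 -20 0 255;0 0 -35 0 255;0 0 -35 0 255;-30 -20 0 0 255;-30 -20 0 0 255;-30 -20 0 0 255;-30 -20 0 0 255;-30 -20 0 0 255;-30 -20 0 0 255;-30 -20 0 0 255;-30 -20 0 0 255;-28 -25 0 0 255;0 0 0 0 255;0 0 0 0 255;0 0 0 0 255")

```text
time_s: 5.82
tool_pos: [0.476, -0.1292, 0.0994]
tool_rot: [180.0, -0.0, 90.0]
force: [0.6, -0.7, -4.4]
grip_width: 0.0555
grasp_force: 25.0
```

```bash
python3 - <<'E'
from h import *
o,im=look("w2"); go(475,-129,90,23,o)
t=np.linspace(0,2*np.pi,73)
for p in w2pix("wrist",np.c_[.475+.045*np.cos(t),-.129+.045*np.sin(t),.012+0*t],o): cv2.circle(im,tuple(int(v) for v in p.round()),1,(0,0,255),-1)
cv2.imwrite("pics/w2o.png",im)
E
```

```text
turn 0.001  shift x 0.2 y -1.0 z 76.4  (len 1) j7 7
```

View pics/w2o.png

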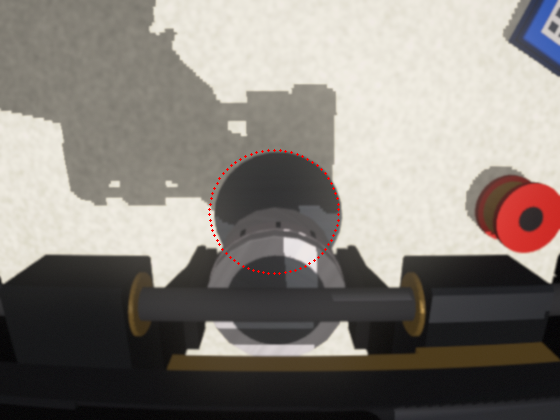

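The predicted rim ring fits the turntable within about 1 mm (edges at columns 212 and 340, top at row 150). The drum hangs centred between the fingers, so I'll set it down.

>>> arm_command(series="0 -1 30 0 255;0 0 25 0 255;0 0 15 0 255;0 0 5 0 255;0 0 2 0 255;0 0 0 0 255;0 0 0 0 255;0 0 0 0 0;0 0 0 0 0;0 0 0 0 0;0 0 0 0 0;0 0 -15 0 0;0 0 -35 0 0;0 0 -41 0 0;0 0 -41 0 0;0 0 0 0.116 0;0 0 0 0.116 0;0 0 0 0 0")

```text
time_s: 7.37
tool_pos: [0.4754, -0.1299, 0.1557]
tool_rot: [179.9, 0.1, 76.6]
force: [-0.0, 0.3, -0.4]
grip_width: 0.087
grasp_force: 0.0
```

```bash
python3 - <<'E'
from h import *
print(telemetry.get_obs()["tool_pos"],telemetry.get_obs()["grip_width"])
go(616.6,-274.1,76.7,150)
E
```

```text
[ 0.47538803 -0.12988359  0.15574018] 0.0870240987781475
turn -0.002  shift x -107.9 y 170.6 z 5.7  (len 202) j7 -4
```

>>> arm_command(series="-18 28 0 0 0;-18 28 0 0 0;-18 28 0 0 0;-18 28 0 0 0;-18 28 0 0 0;-18 30 0 0 0;0 0 0 0 0;0 0 0 0 0;0 0 0 0 0")

```text
time_s: 8.12
tool_pos: [0.6151, -0.2724, 0.1536]
tool_rot: [-179.9, -0.1, 76.9]
force: [-1.1, 0.2, 0.1]
grip_width: 0.0872
grasp_force: 0.0
```

```bash
python3 - <<'E'
from h import *
o,im=look("w3"); go(616.6,-274.1,76.7,2,o)
h=.015
c=[[x,y,.010] for x,y in (np.array([616.6,-274.1])/1000+np.array([[h,h],[h,-h],[-h,-h],[-h,h]])@R.from_euler('z',76.7,degrees=True).as_matrix()[:2,:2].T)]
q=w2pix("wrist",c,o).round().astype(int);cv2.polylines(im,[q.reshape(-1,1,2)],True,(0,255,0),1)
u,v=q.mean(0).astype(int);print(u,v)
cv2.imwrite("pics/w3o.png",cv2.resize(im[v-90:v+90,u-120:u+120],None,fx=2.5,fy=2.5))
# drum check
t=cams.read_camera("top");cv2.imwrite("pics/t3.png",t)
E
```

```text
turn 0.004  shift x -1.3 y 1.8 z 151.6  (len 2) j7 -4
278 197
```

View pics/w3o.png

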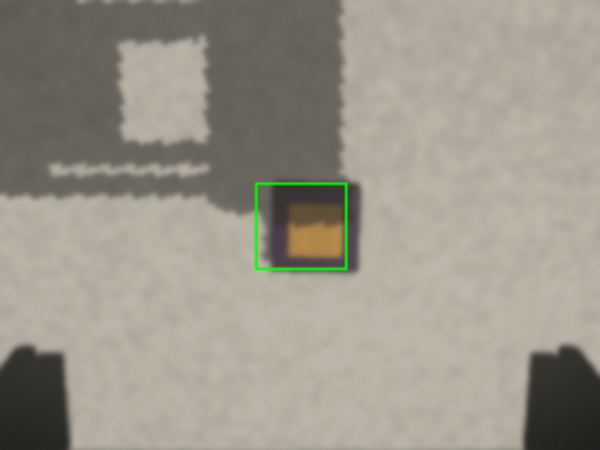

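The package spans columns 272–358 and rows 182–271 of the crop, about 4.5 mm further along tool +y than predicted, at the predicted angle. Correcting and grasping.

>>> arm_command(series="-1 6 30 0 0;0 0 40 0 0;0 0 40 0 0;0 0 25 0 0;0 0 11 0 0;0 0 5 0 0;0 0 0 0 0;0 0 0 0 255;0 0 0 0 255;0 0 0 0 255;0 0 0 0 255;0 0 0 0 255;0 0 0 0 255;0 0 0 0 255;0 0 0 0 255;0 0 0 0 255", squeeze=12)

```text
time_s: 9.55
tool_pos: [0.6211, -0.2758, 0.0035]
tool_rot: [-180.0, 0.0, 76.8]
force: [0.6, -0.5, -0.7]
grip_width: 0.0352
grasp_force: 0.0
```

```bash
python3 - <<'E'
from h import *
go(475.2,-129.6,76.7,55)
E
```

```text
turn 0.001  shift x 108.7 y -175.6 z -51.5  (len 207) j7 -7
```

>>> arm_command(series="0 0 0 0 255;0 0 0 0 255;0 0 0 0 255;0 0 -25 0 255;0 0 -40 0 255;0 0 -40 0 255;18 -29 0 0 255;18 -29 0 0 255;18 -29 0 0 255;18 -29 0 0 255;18 -29 0 0 255;18 -30 0 0 255;0 0 0 0 255;0 0 0 0 255;0 0 0 0 255")

```text
time_s: 10.8
tool_pos: [0.4761, -0.1313, 0.1091]
tool_rot: [179.9, 0.1, 76.8]
force: [0.0, -0.6, -0.6]
grip_width: 0.0299
grasp_force: 12.0
```

```bash
python3 - <<'E'
from h import *
o,im=look("w4"); go(475.2,-129.6,76.7,56,o)
t=np.linspace(0,2*np.pi,73)
for r in (.028,.0175):
  for p in w2pix("wrist",np.c_[.4752+r*np.cos(t),-.1296+r*np.sin(t),.052+0*t],o): cv2.circle(im,tuple(int(v) for v in p.round()),0,(0,0,255),-1)
cv2.imwrite("pics/w4o.png",cv2.resize(im[130:370,130:430],None,fx=2.5,fy=2.5))
E
```

```text
turn 0.001  shift x 1.5 y -1.3 z 53.1  (len 2) j7 -6
```

View pics/w4o.png

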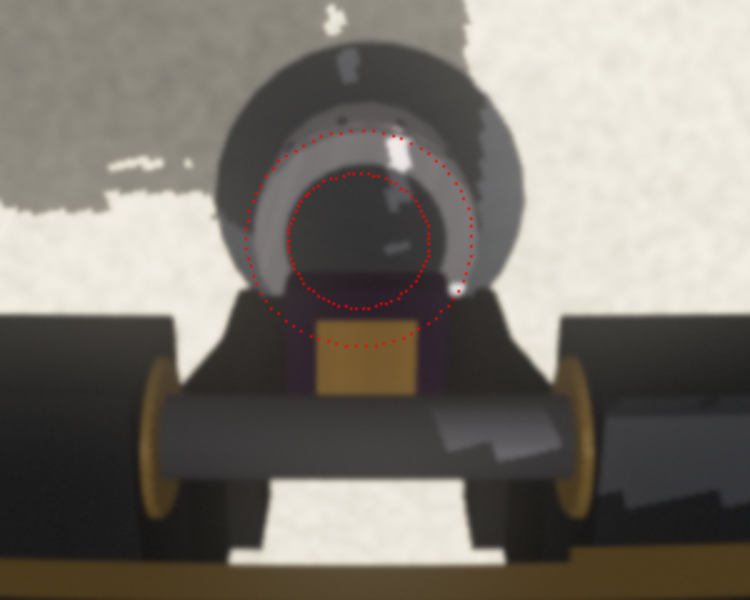

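The drum top is at column 366 of the crop (disc 287–447), the same column as the package, so no sideways shift is needed. The disc's centre row of 240 agrees with the prediction. Lowering.

>>> arm_command(series="1.5 0 20 0 255;0 0 20 0 255;0 0 8 0 255;0 0 4 0 255;0 0 1.5 0 255;0 0 0 0 255;0 0 0 0 255;0 0 0 0 235;0 0 0 0 200;0 0 0 0 120;0 0 0 0 120;0 0 -10 0 120;0 0 -30 0 0;0 0 -40 0 0;0 0 0 0 0;0 0 0 0 0")

```text
time_s: 12.18
tool_pos: [0.4779, -0.1297, 0.138]
tool_rot: [179.7, 0.1, 76.8]
force: [-0.6, 0.8, 0.2]
grip_width: 0.065
grasp_force: 0.0
```

```bash
python3 - <<'E'
from h import *
o,im=look("w5"); go(645.4,-124.8,76.7,5,o)
t=np.linspace(0,2*np.pi,73)
for p in w2pix("wrist",np.c_[.4752+.028*np.cos(t),-.1296+.028*np.sin(t),.052+0*t],o): cv2.circle(im,tuple(int(v) for v in p.round()),0,(0,0,255),-1)
cv2.imwrite("pics/w5o.png",cv2.resize(im[130:330,150:410],None,fx=2.5,fy=2.5))
E
```

```text
turn 0.001  shift x 43.3 y 161.8 z 133.0  (len 168) j7 -5
```

View pics/w5o.png

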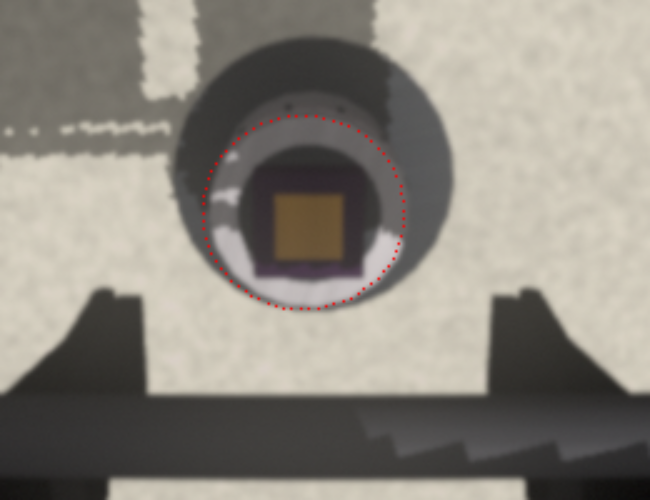

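The package lies flat and centred on the drum (tile centre (309,222), disc centre (310,214), about 2 mm off). The spool is next.

>>> arm_command(series="0 0 -10 -0.115 0;0 0 0 -0.115 0;1 34 0 0 0;1 34 0 0 0;1 34 0 0 0;1 34 0 0 0;1 31 0 0 0;0 0 0 0 0;0 0 0 0 0;0 0 0 0 0")

```text
time_s: 13.07
tool_pos: [0.6415, -0.1237, 0.1434]
tool_rot: [-179.8, -0.0, 90.0]
force: [-0.3, -0.7, -0.1]
grip_width: 0.0869
grasp_force: 0.0
```

```bash
python3 - <<'E'
from h import *
o,im=look("w6")
n=w2pix("wrist",[.6454,-.1248,.03],o)[0]
b=blob(im,"red",n);(c,r)=cv2.minEnclosingCircle(b);w=pix2w("wrist",b,.03,o);print(n,c,r,w[:,:2].min(0),w[:,:2].max(0),rect(w))
(c,r)=cv2.minEnclosingCircle((w[:,:2]*1000).astype(np.float32));print(c,r)
go(*c,90,5,o)
E
```

```text
[280.96575876 206.18623857] (286.25, 206.5) 31.349939346313477 [ 0.62552185 -0.14982493] [ 0.67305821 -0.11057279] (array([ 648.7, -131.3]), array([37.7, 47.6], dtype=float32), 173.5)
(649.0510864257812, -126.27809143066406) 24.311853408813477
turn -0.000  shift x -2.5 y 7.6 z 138.4  (len 8) j7 -5
```

>>> arm_command(series="-2 8 30 0 0;0 0 40 0 0;0 0 35 0 0;0 0 22 0 0;0 0 8 0 0;0 0 4 0 0;0 0 0 0 0;0 0 0 0 255;0 0 0 0 255;0 0 0 0 255;0 0 0 0 255;0 0 0 0 255;0 0 0 0 255;0 0 0 0 255;0 0 0 0 255;0 0 0 0 255", squeeze=20)

```text
time_s: 14.45
tool_pos: [0.6507, -0.1263, 0.0062]
tool_rot: [-180.0, 0.0, 89.9]
force: [-0.9, -0.3, 2.2]
grip_width: 0.0483
grasp_force: 20.0
```

```bash
python3 - <<'E'
from h import *
go(475,-28,90,5)
E
```

```text
turn -0.001  shift x 98.3 y -175.7 z 1.2  (len 201) j7 -9
```

>>> arm_command(series="0 0 -20 0 255;0 0 -30 0 255;0 0 -30 0 255;0 0 0 0 255;0 0 0 0 255")

```text
time_s: 14.87
tool_pos: [0.6524, -0.1263, 0.0881]
tool_rot: [179.8, 0.1, 89.9]
force: [0.1, -0.0, -1.7]
grip_width: 0.048
grasp_force: 20.0
```

```bash
python3 - <<'E'
from h import *
o,im=look("w7"); print(o["grip_width"])
cv2.imwrite("pics/w7o.png",cv2.resize(im[130:370,110:440],None,fx=2.4,fy=2.4))
E
```

```text
0.048042809649402385
```

View pics/w7o.png

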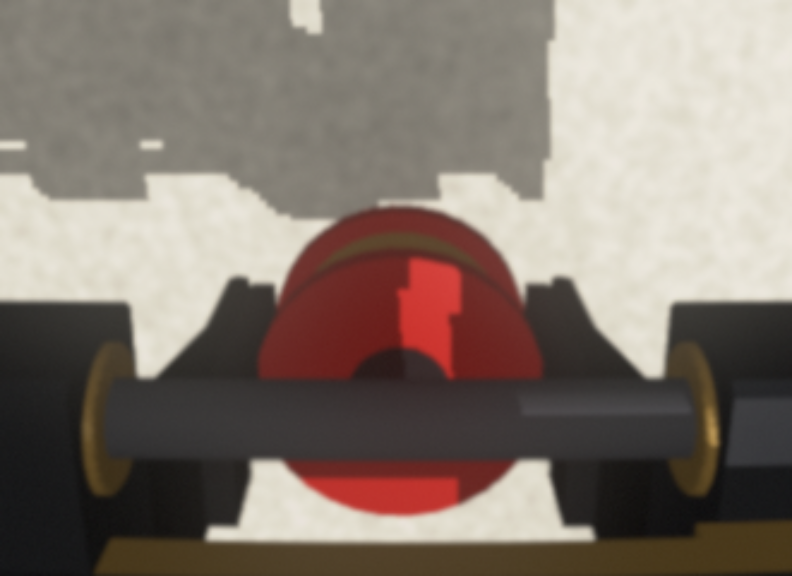

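The spool hangs upright between the fingers (flange edges at columns 258 and 543, centred). I'll carry it to the turntable's left and set it down.

>>> arm_command(series="20 -35 0 0 255;20 -35 0 0 255;20 -35 0 0 255;20 -35 0 0 255;18 -37 0 0 255;0 0 0 0 255;0 0 30 0 255;0 0 30 0 255;0 0 12 0 255;0 0 6 0 255;0 0 3 0 255;0 0 0 0 255;0 0 0 0 255;0 0 0 0 240;0 0 0 0 200;0 0 0 0 0;0 0 0 0 0;0 0 0 0 0")

```text
time_s: 16.42
tool_pos: [0.474, -0.0282, 0.0051]
tool_rot: [180.0, 0.0, 89.9]
force: [0.4, -0.3, -0.2]
grip_width: 0.0592
grasp_force: 22.0
```

```bash
python3 - <<'E'
from h import *
o=telemetry.get_obs();print(o["tool_pos"],o["tool_rot"],o["grip_width"])
go(666,8,63.1,130)
E
```

```text
[ 0.47402018 -0.02821061  0.00506395] [1.79994784e+02 5.11496226e-03 8.99394645e+01] 0.05920287832519629
turn 0.468  shift x 119.2 y 154.8 z -124.9  (len 195) j7 -13
```

>>> arm_command(series="0 0 0 0 0;0 0 0 0 0;0 0 0 0 0;0 0 -15 0 0;0 0 -35 0 0;0 0 -40 0 0;0 0 -40 0.117 0;0 0 0 0.117 0;0 0 0 0.117 0;0 0 0 0.117 0;24 31 0 0 0;24 31 0 0 0;24 31 0 0 0;24 31 0 0 0;23 31 0 0 0;0 0 0 0 0;0 0 0 0 0;0 0 0 0 0")

```text
time_s: 17.92
tool_pos: [0.6652, 0.0084, 0.1343]
tool_rot: [-179.9, 0.0, 63.2]
force: [-0.4, 0.1, -0.9]
grip_width: 0.0869
grasp_force: 21.9
```

```bash
python3 - <<'E'
from h import *
o,im=look("w8"); print(o["tool_pos"],o["tool_rot"],o["grip_width"])
n=w2pix("wrist",[.6655,.0079,.018],o)[0]
b=blob(im,"blue",n);print(n,b.min(0),b.max(0));r=rect(pix2w("wrist",b,.018,o));print(r)
go(*r[0],r[2],5,o)
t=cams.read_camera("top");cv2.imwrite("pics/t8.png",t)
b=blob(t,"red",w2pix("top",[.475,-.028,.03])[0]);c,r=cv2.minEnclosingCircle((pix2w("top",b,.03)[:,:2]*1000).astype(np.float32));print("spool",c,r)
E
```

```text
[0.66524587 0.00841276 0.13425488] [-1.79890759e+02  2.60916201e-02  6.31724612e+01] 0.08690905105979917
[276.83438684 204.45624978] [252 179] [259 220]
(array([652.5,  18.6]), array([ 5.4, 32.6], dtype=float32), 62.4)
turn 0.013  shift x 3.1 y -16.0 z 129.3  (len 16) j7 -46
spool (621.66259765625, -619.114013671875) 67.67501831054688
```

```bash
python3 - <<'E'
from h import *
im=cv2.imread("pics/w8.png");t=cv2.imread("pics/t8.png")
a=cv2.resize(im[100:310,170:390],(660,630))[:590]
cv2.imwrite("pics/w8o.png",a[:, :])
b=cv2.resize(t[150:310,180:400],None,fx=2,fy=2)
cv2.imwrite("pics/c8.png",np.hstack([cv2.resize(im[120:300,200:360],(320,360)),np.vstack([b,np.zeros((40,440,3),np.uint8)])]))
E
```

```text
(no output)
```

View pics/c8.png

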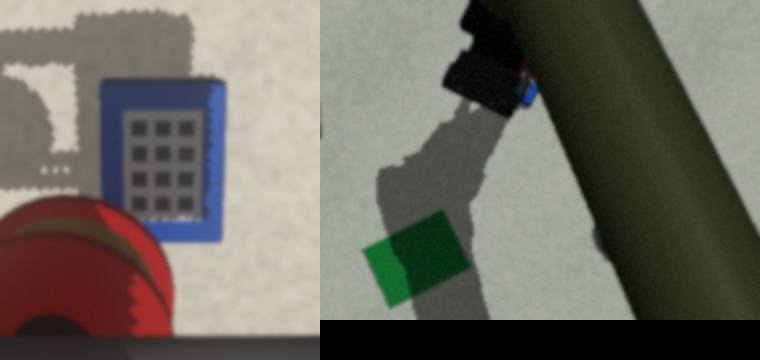

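The spool is in the wrist view (lower left), so it came along with a finger. I'll look at the full picture.

View pics/w8.png

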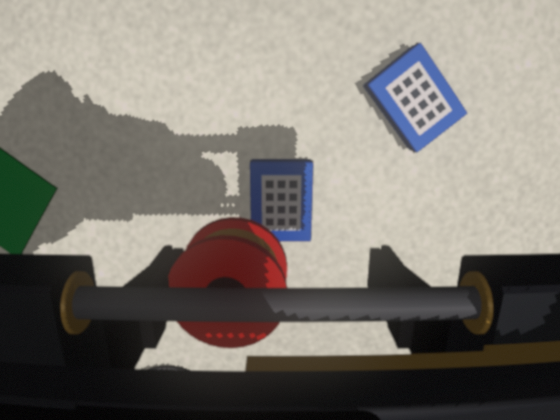

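```bash
python3 - <<'E'
from h import *
o=telemetry.get_obs();print({k:o[k] for k in("time_s","force","wrist_torque","grasp_force","grip_width")})
E
```

```text
{'time_s': 18.0167, 'force': array([-0.4033144 , -0.72314144, -0.0543133 ]), 'wrist_torque': array([-0.07637404, -0.05237485, -0.02343761]), 'grasp_force': 21.9329582573846, 'grip_width': 0.08727446369164032}
```

The spool sits on the left finger (centre about (230,290)) and the fingers are fully open, yet the pad force is still 22 N: it is wedged or stuck there. I'll take it back to its place, set it down, re-close softly and open again.

>>> arm_command(series="-24 -31 0 0 0;-24 -31 0 0 0;-24 -31 0 0 0;-24 -31 0 0 0;-23 -31 0 0 0;0 0 0 -0.117 0;0 0 0 -0.117 0;0 0 0 -0.117 0;0 0 0 -0.117 0;0 0 40 0 0;0 0 40 0 0;0 0 30 0 0;0 0 12 0 0;0 0 4 0 0;0 0 0 0 0;0 0 0 0 0", squeeze=3)

```text
time_s: 19.35
tool_pos: [0.4745, -0.0286, 0.0102]
tool_rot: [179.9, 0.1, 89.9]
force: [-0.6, 0.0, 0.1]
grip_width: 0.0871
grasp_force: 22.0
```

>>> arm_command(series="0 0 1 0 0;0 0 1 0 80;0 0 0 0 80;0 0 0 0 100;0 0 0 0 120;0 0 0 0 140;0 0 0 0 140;0 0 0 0 140;0 0 0 0 140")

```text
time_s: 20.1
tool_pos: [0.4739, -0.0281, 0.007]
tool_rot: [-180.0, -0.0, 89.9]
force: [0.6, 0.4, -0.8]
grip_width: 0.0483
grasp_force: 24.8
```

>>> arm_command(series="0 0 1 0 140;0 0 1 0 140;0 0 1 0 140;0 0 1 0 140;0 0 0 0 140")

```text
time_s: 20.52
tool_pos: [0.4741, -0.0282, 0.0041]
tool_rot: [-179.9, 0.1, 89.9]
force: [-3.5, -0.5, 13.1]
grip_width: 0.0482
grasp_force: 23.9
```

>>> arm_command(series="0 0 1.5 0 140;0 0 1 0 140;0 0 0 0 0;0 0 0 0 0;0 0 0 0 0;0 0 0 0 0;0 0 0 0 0;0 0 0 0 0;0 0 0 0 0")

```text
time_s: 21.27
tool_pos: [0.4723, -0.0281, 0.0005]
tool_rot: [-179.8, 0.0, 89.9]
force: [-5.6, 0.1, 9.7]
grip_width: 0.0626
grasp_force: 4.7
```

>>> arm_command(series="0 0 0 0 0;0 0 0 0 0;0 0 0 0 0;0 0 0 0 0;0 0 0 0 0;0 0 -1 0 0;0 0 0 0 0")

```text
time_s: 21.85
tool_pos: [0.4739, -0.0281, 0.0014]
tool_rot: [180.0, 0.0, 89.9]
force: [0.9, 0.4, -0.6]
grip_width: 0.0788
grasp_force: 0.0
```

```bash
python3 - <<'E'
from h import *
o,im=look("w9"); print(o["tool_pos"],o["force"],o["grasp_force"],o["grip_width"])
cv2.imwrite("pics/w9o.png",cv2.resize(im[130:370,110:440],None,fx=1.8,fy=1.8))
E
```

```text
[ 0.47390619 -0.02814686  0.00143652] [ 0.939528    0.35411963 -0.55334631] 0.0 0.07882870844122253
```

View pics/w9o.png

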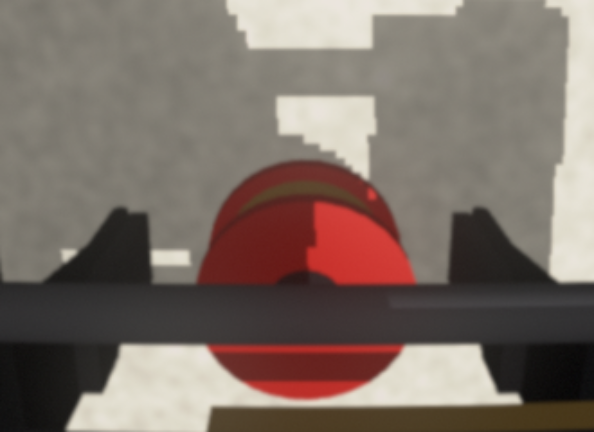

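The pad force is now 0 and the spool stands free between the open fingers (edges at columns 197 and 415, fingers at 150 and 450). Pressing down broke the hold. On to the blue tray.

>>> arm_command(series="0 0 0 0 0;0 0 0 0 0;0 0 -10 0 0;0 0 -35 0 0;0 0 -40 0 0;0 0 -45 0.117 0;0 0 0 0.117 0;0 0 0 0.117 0;0 0 0 0.117 0;24 31 0 0 0;24 31 0 0 0;24 31 0 0 0;24 31 0 0 0;23 31 0 0 0;0 0 0 0 0;0 0 0 0 0;0 0 0 0 0", squeeze=12)

```text
out of range: a shift must lie within [-41.7, 41.7]
```

>>> arm_command(series="0 0 0 0 0;0 0 0 0 0;0 0 -10 0 0;0 0 -40 0 0;0 0 -40 0 0;0 0 -40 0.117 0;0 0 0 0.117 0;0 0 0 0.117 0;0 0 0 0.117 0;24 31 0 0 0;24 31 0 0 0;24 31 0 0 0;24 31 0 0 0;23 31 0 0 0;0 0 0 0 0;0 0 0 0 0;0 0 0 0 0", squeeze=12)

```text
time_s: 23.32
tool_pos: [0.6653, 0.0084, 0.1316]
tool_rot: [-179.9, 0.0, 63.2]
force: [-0.2, -0.0, 0.5]
grip_width: 0.0872
grasp_force: 0.0
```

```bash
cat >> h.py <<'E'
def tray(im,o,near,z,col):
    "saturated pixels, shadow tolerant"
    H,S,V=cv2.split(cv2.cvtColor(im,cv2.COLOR_BGR2HSV))
    lo,hi=dict(blue=(100,135),yellow=(15,38))[col]
    m=((H>=lo)&(H<=hi)&(S>85)&(V>25)).astype(np.uint8)
    m=cv2.morphologyEx(m,cv2.MORPH_OPEN,np.ones((3,3)));m=cv2.morphologyEx(m,cv2.MORPH_CLOSE,np.ones((5,5)))
    n,l,st,ce=cv2.connectedComponentsWithStats(m)
    k=min([i for i in range(1,n) if st[i,4]>300],key=lambda i:np.hypot(*(ce[i]-near)))
    b=np.argwhere(l==k)[:,::-1]; print(near,b.min(0),b.max(0))
    return rect(pix2w("wrist",b,z,o))
E
python3 - <<'E'
from h import *
o,im=look("w10"); print(o["tool_pos"],o["grasp_force"])
r=tray(im,o,w2pix("wrist",[.6655,.0079,.018],o)[0],.018,"blue");print(r)
go(*r[0],r[2],5,o)
# spool colour near finger in wrist view?
H,S,V=cv2.split(cv2.cvtColor(im,cv2.COLOR_BGR2HSV));print("red",int((((H<8)|(H>172))&(S>150)&(V>60)).sum()))
E
```

```text
[0.6652705  0.00841253 0.13156291] 0.0
[276.71763136 205.44904622] [251 162] [312 241]
(array([669.3,   8.4]), array([46.4, 62.5], dtype=float32), 63.0)
turn 0.003  shift x 1.8 y 3.6 z 126.6  (len 4) j7 -47
red 0
```

Tray measured at (669,8), 46×62 mm, yaw 63°, as expected. Grasping softly.

>>> arm_command(series="2 3.5 30 0 0;0 0 40 0 0;0 0 30 0 0;0 0 18 0 0;0 0 6 0 0;0 0 3 0 0;0 0 0 0 0;0 0 0 0 255;0 0 0 0 255;0 0 0 0 255;0 0 0 0 255;0 0 0 0 255;0 0 0 0 255;0 0 0 0 255;0 0 0 0 255;0 0 0 0 255", squeeze=10)

```text
time_s: 24.7
tool_pos: [0.67, 0.0082, 0.0046]
tool_rot: [-180.0, 0.0, 63.1]
force: [-0.1, 0.4, 0.1]
grip_width: 0.0479
grasp_force: 10.0
```

```bash
python3 - <<'E'
from h import *
go(444.2,131.1,116.1,95)
E
```

```text
turn -0.924  shift x 209.7 y -148.7 z -90.4  (len 257) j7 -51
```

>>> arm_command(series="0 0 -20 0 255;0 0 -35 -0.1155 255;0 0 -35 -0.1155 255;0 0 0 -0.1155 255;0 0 0 -0.1155 255;0 0 0 -0.1155 255;0 0 0 -0.1155 255;0 0 0 -0.1155 255;0 0 0 -0.1155 255;30 -21 0 0 255;30 -21 0 0 255;30 -21 0 0 255;30 -21 0 0 255;30 -21 0 0 255;30 -21 0 0 255;30 -22 0 0 255;0 0 0 0 255;0 0 0 0 255;0 0 0 0 255")

```text
time_s: 26.28
tool_pos: [0.4455, 0.131, 0.0948]
tool_rot: [180.0, 0.1, 116.1]
force: [0.3, -1.0, -1.7]
grip_width: 0.0482
grasp_force: 10.0
```

```bash
python3 - <<'E'
from h import *
o,im=look("w11"); print(o["grasp_force"]); go(444.2,131.1,116.1,8,o)
h=np.array([[.055,.04],[.055,-.04],[-.055,-.04],[-.055,.04]])@R.from_euler('z',116.1,degrees=True).as_matrix()[:2,:2].T
q=w2pix("wrist",np.c_[h+[.4442,.1311],np.full(4,.003)],o).round().astype(int)
cv2.polylines(im,[q.reshape(-1,1,2)],True,(0,0,255),1)
cv2.imwrite("pics/w11o.png",cv2.resize(im[60:370,90:460],None,fx=1.8,fy=1.8))
E
```

```text
9.999673068523407
turn -0.001  shift x 0.7 y -1.1 z 86.8  (len 1) j7 -5
```

View pics/w11o.png

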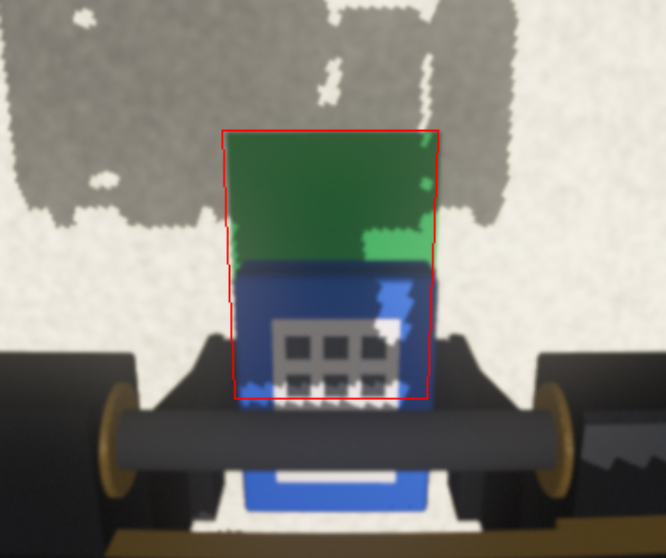

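The predicted mat outline fits (about 1 mm, corners at (225,131) and (438,131)) and the tray is square to it. Lowering and releasing.

>>> arm_command(series="0.5 -0.5 30 0 255;0 0 35 0 255;0 0 14 0 255;0 0 6 0 255;0 0 2 0 255;0 0 0 0 255;0 0 0 0 255;0 0 0 0 230;0 0 0 0 150;0 0 0 0 0;0 0 0 0 0;0 0 0 0 0;0 0 0 0 0;0 0 0 0 0;0 0 0 0 0;0 0 0 0 0")

```text
time_s: 27.67
tool_pos: [0.4442, 0.132, 0.0075]
tool_rot: [-180.0, 0.0, 116.1]
force: [-0.3, -0.0, 0.4]
grip_width: 0.0837
grasp_force: 0.0
```

>>> arm_command(series="0 0 -10 0 0;0 0 -35 0 0;0 0 -40 0 0;0 0 -40 0 0;0 0 0 0 0;0 0 0 0 0")

```text
time_s: 28.17
tool_pos: [0.4463, 0.1318, 0.1353]
tool_rot: [179.8, 0.4, 116.0]
force: [-0.2, 0.1, -1.2]
grip_width: 0.087
grasp_force: 0.0
```

```bash
python3 - <<'E'
from h import *
o,im=look("w12"); print(o["grasp_force"]); print(tray(im,o,w2pix("wrist",[.4442,.1311,.021],o)[0],.021,"blue"))
E
```

```text
0.0
[271.45859041 202.4249319 ] [243 160] [305 242]
(array([445.9, 132. ]), array([47.5, 65.1], dtype=float32), 115.9)
```

>>> arm_command(series="0 0 0 0.114 0;0 0 0 0.114 0;0 0 0 0.114 0;22 31 0 0 0;22 31 0 0 0;22 31 0 0 0;22 31 0 0 0;22 31 0 0 0;22 32 0 0 0;0 0 0 0 0;0 0 0 0 0;0 0 0 0 0")

```text
time_s: 29.22
tool_pos: [0.6076, 0.2799, 0.1305]
tool_rot: [-179.7, -0.0, 96.7]
force: [-0.3, -0.5, -0.5]
grip_width: 0.0873
grasp_force: 0.0
```

```bash
python3 - <<'E'
from h import *
o,im=look("w13"); print(o["tool_pos"],o["tool_rot"])
r=tray(im,o,w2pix("wrist",[.6156,.2847,.018],o)[0],.018,"yellow");print(r)
go(*r[0],r[2],5,o)
E
```

```text
[0.60759841 0.27987651 0.13047108] [-1.79671292e+02 -9.92360125e-04  9.66665302e+01]
[287.27637865 200.04584289] [259 155] [322 238]
(array([617.7, 286.8]), array([48. , 64.8], dtype=float32), 96.8)
turn -0.002  shift x 5.7 y 10.9 z 125.5  (len 12) j7 -41
```

The blue tray is at (446,132), yaw 116°, good. Yellow tray at (618,287), size correct. Grasping.

>>> arm_command(series="5.5 11 30 0 0;0 0 40 0 0;0 0 30 0 0;0 0 17 0 0;0 0 6 0 0;0 0 3 0 0;0 0 0 0 0;0 0 0 0 255;0 0 0 0 255;0 0 0 0 255;0 0 0 0 255;0 0 0 0 255;0 0 0 0 255;0 0 0 0 255;0 0 0 0 255;0 0 0 0 255", squeeze=10)

```text
time_s: 30.6
tool_pos: [0.6195, 0.2865, 0.0075]
tool_rot: [-180.0, -0.0, 96.6]
force: [-1.0, -0.9, 2.0]
grip_width: 0.0479
grasp_force: 10.0
```

```bash
python3 - <<'E'
from h import *
go(445,131.8,116.0,95)
E
```

```text
turn -0.339  shift x -62.5 y -224.6 z -87.5  (len 233) j7 -45
```

>>> arm_command(series="0 0 -20 0 255;0 0 -35 -0.113 255;0 0 -35 -0.113 255;0 0 0 -0.113 255;-10 -37 0 0 255;-10 -37 0 0 255;-10 -37 0 0 255;-10 -37 0 0 255;-10 -37 0 0 255;-12 -39 0 0 255;0 0 0 0 255;0 0 0 0 255;0 0 0 0 255")

```text
time_s: 31.68
tool_pos: [0.4472, 0.1323, 0.0982]
tool_rot: [179.9, 0.1, 115.9]
force: [-0.5, 1.1, -0.0]
grip_width: 0.0482
grasp_force: 10.0
```

```bash
python3 - <<'E'
from h import *
o,im=look("w14"); print(o["grasp_force"],o["grip_width"],o["tool_pos"]); go(445,131.8,116,29,o)
E
```

```text
9.99978482723236 0.04816901567603256 [0.44721023 0.13230754 0.09817669]
turn -0.002  shift x 0.5 y -2.2 z 69.2  (len 2) j7 -6
```

>>> arm_command(series="0.5 -2 30 0 255;0 0 22 0 255;0 0 10 0 255;0 0 5 0 255;0 0 2 0 255;0 0 0 0 255;0 0 0 0 255;0 0 0 0 230;0 0 0 0 150;0 0 0 0 0;0 0 0 0 0;0 0 0 0 0;0 0 0 0 0;0 0 0 0 0;0 0 0 0 0;0 0 0 0 0")

```text
time_s: 33.07
tool_pos: [0.4441, 0.1327, 0.0286]
tool_rot: [-180.0, -0.0, 116.0]
force: [-0.9, 0.3, -0.0]
grip_width: 0.0838
grasp_force: 0.0
```

>>> arm_command(series="0 0 -10 0 0;0 0 -35 0 0;0 0 -40 0 0;0 0 -20 0 0;0 0 0 0 0;0 0 0 0 0")

```text
time_s: 33.57
tool_pos: [0.4453, 0.1323, 0.1349]
tool_rot: [179.9, 0.2, 115.9]
force: [-1.1, -0.4, -0.9]
grip_width: 0.0866
grasp_force: 0.0
```

```bash
python3 - <<'E'
from h import *
o,im=look("w15"); print(tray(im,o,w2pix("wrist",[.4442,.1311,.039],o)[0],.039,"yellow"))
E
```

```text
[272.54741746 211.03389522] [242 163] [309 251]
(array([445.3, 133.8]), array([48.5, 65.7], dtype=float32), 115.9)
```

>>> arm_command(series="0 0 -40 0 0;0 0 -40 0 0;0 0 -40 0 0;40 0 0 0 0;40 0 0 0 0;40 0 0 0 0;40 0 0 0 0;40 0 0 0 0;40 0 0 0 0;0 0 0 0 0;0 0 0 0 0;0 0 0 0 0")

```text
time_s: 34.62
tool_pos: [0.3438, 0.334, 0.2543]
tool_rot: [-179.8, -0.1, 116.1]
force: [-0.2, -0.4, -0.3]
grip_width: 0.087
grasp_force: 0.0
```

```bash
python3 - <<'E'
from h import *
t=cams.read_camera("top");cv2.imwrite("pics/t16.png",t);s=cams.read_camera("scene");cv2.imwrite("pics/s16.png",s)
for nm,c,p in [("yellow","yellow",[.444,.132,.039]),("spool","red",[.475,-.028,.03])]:
    b=blob(t,c,w2pix("top",p)[0]);print(nm,rect(pix2w("top",b,p[2])))
a=cv2.resize(t[220:320,180:380],(700,350));b=cv2.resize(s[165:300,150:300],(278,250))
f=np.zeros((600,700,3),np.uint8);f[:350]=a;f[350:,:278]=b
f[350:,300:600]=cv2.resize(s[250:350,50:170],(300,250));cv2.imwrite("pics/f16.png",f)
E
```

```text
yellow (array([444.2, 132.9]), array([49.6, 64.9], dtype=float32), 115.9)
spool (array([473. , -27.4]), array([45.4, 47.4], dtype=float32), 134.2)
```

View pics/f16.png

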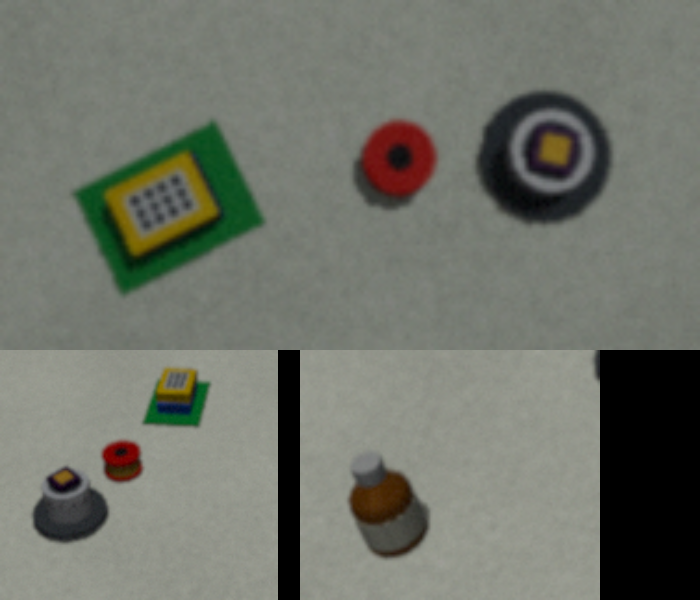

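The picture shows the yellow tray square on the blue on the mat, the spool upright at (473,-27), about 101 mm left of the turntable's centre, and the package flat on the drum. The bottle is standing as before and nothing is held, so I'm handing in.

```bash
python3 -c "
from cell import env
print(env.sign_off())"
```

```text
the job is handed in; nothing more can be done
None
```

The wire-bonding station is set up as asked and handed in at about 35 s; my last pictures show every placed part within tolerance. The spool stuck to a finger once, so I set it down again in its place.

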